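# Lift the measured sardine off the board with the tongs

## Task

The sardine on the measuring board has been measured: pick up the kitchen tongs, close their jaws on the middle of its body and lift it off the board with them, never touching it with the gripper itself. Carry it over the round tray and hold it there, still, above the middle of the tray and a good hand's width over the rim, and finish while holding it like that: let go of neither fish nor tongs. Leave the two fish in the tray, the scissors and the kitchen scale where they are.

Things in the scene. Friction and masses are not known exactly. Their poses are not given: they have to be found in the camera images.
- tongs_grip (a point): Kitchen tongs, steel, about 235 mm long, 0.12 kg, lying open on their side on the table. This point: mid-way between the two black grip sleeves (74 mm long, 20 mm high, on the outsides of the arms), 12 mm above the table at first, near the centre of mass. x points along the tongs to the jaws, y is the way the arms open and close, z up as they lie. Width over the sleeves here 58 mm at rest.
- tongs_jaw (a point): Centre between the two jaw plates, 93 mm ahead of tongs_grip on the same centre line, same axes. Each plate is 40 mm long (20 mm either side of this point along x, scallops 4 mm more) and 24 mm high: they reach lowest, 12 mm below this point. Inner gap 76 mm at rest. The arms are joined by a sprung pivot 185 mm behind this point and move alike.
- tongs_left_arm (a joint): How far each arm of the tongs is squeezed in, rad: 0 open at rest, about 0.09 when the sleeves stand parallel, 0.13 with the jaws on the 28 mm wide fish (34 mm over the sleeves), 0.205 shut on nothing. Jaw gap: 76 mm minus 370 mm per rad. Width over the sleeves: 58 mm minus 184 mm per rad. The spring pushes each sleeve out with 3 N at 0 and 7.5 N at 0.13.
- fish_mid (a point): Middle of the sardine lying on its side on the measuring board, half-way up its thickness. 145 mm long, body 28 mm wide (back to belly), 16 mm thick as it lies, about 36 g, stiff. x points to the head, near the stop block; y to its back. The wide body with straight sides runs from 30 mm behind this point to 35 mm ahead; thin fins stand out 5 to 7 mm.
- board_top (a point): Centre of the flat top (300 by 90 mm, 28 mm above the table) of the fixed wooden measuring board. x points along it to the stop block, whose face is at x = +130 mm and which rises 22 mm above the top over its whole width. The fish lies lengthwise on the dark steel rule along the middle, head within 13 mm of the block; the rest towards -x is clear.
- tray_in (a point): Centre of the inner floor of the round aluminium tray with a fluted rim (fixed), about 280 mm across the rim. The floor is 4 mm above the table, the top of the rim 32 mm above this point. Two fish lie in it.
- fish_b_mid (a point): Middle of a fish in the tray, much like the one on the board: leave it.
- fish_c_mid (a point): Middle of the other fish in the tray: leave it.
- scissors_mid (a point): Pivot of the scissors on the table, 170 mm long with black finger rings, 8 mm high: leave them.
- scale_mid (a point): Centre of the white digital kitchen scale on the table, 120 by 160 mm, 23 mm high: leave it.
Things that resemble listed ones, but are neither listed nor needed, are in the scene too. What is shaped like the part that bears fish_mid but blue or red is not meant.

How it is judged:
On the way, in this order (a step that is already met when the one before it is completed fails the run):
1. the tongs are taken up off the table, held by the gripper, while the fish still lies on the board (height (world z) of tongs_grip above 0.03 m and contact force between the fingers and tongs above 1 N and height (world z) of fish_mid below 0.045 m), for 0.2 s.
2. the fish hangs in the jaws of the tongs, lifted clear of the board (z of fish_mid in the frame of board_top above 0.03 m and contact force between tongs and fish above 1 N and contact force between the fingers and tongs above 1 N), for 0.2 s.
At the end, for the whole second after the job is handed in: Fish pinched in the tongs' jaws (its middle within 35 mm of the jaw centre lengthwise, 12 mm across, 20 mm in height), tongs held up by the gripper, which does not touch the fish; its middle within 80 mm of the tray's centre in plan, at least 73 mm above the rim, still (under 3 cm/s) (horizontal distance between fish_mid and tray_in below 0.08 m and z of fish_mid in the frame of tray_in above 0.105 m and z of tongs_grip in the frame of tray_in above 0.06 m and contact force between tongs and fish above 1 N and contact force between the fingers and tongs above 1 N and contact force between each of the arm, the fingers and fish below 0.3 N and x of fish_mid in the frame of tongs_jaw between -0.035 and 0.035 m and y of fish_mid in the frame of tongs_jaw between -0.012 and 0.012 m and z of fish_mid in the frame of tongs_jaw between -0.02 and 0.02 m and value of joint tongs_left_arm between 0.09 and 0.175 rad and linear speed of fish below 0.03 m/s); the arm keeps its last pose, push and grip.
It fails at once if the gripper or the arm touches the fish (contact force between any of the fingers, the arm and fish above 0.5 N).
It fails at once if a fish in the tray, the scissors or the scale is pushed more than 2 cm from its place (distance of any of fish_b_mid, fish_c_mid, scissors_mid, scale_mid from where it was at the start of the episode above 0.02 m).
It also fails if it takes over 42 s, if anything falls off the work surface, if the arm or the gripper's body presses on something with over 40 N, if the wrist force passes 120 N, or if a joint passes its speed limit or range.

## Robot

A 7-joint arm with a two-finger parallel gripper is mounted at the origin on the work surface. World frame = base frame: x ahead of the robot, y to its left, z up, the work surface at z = 0. Lengths are in m, angles in rad, forces in N, time in s.
With the tool pointing down it reaches from about 0.4 to 0.85 m from the base axis. Payload 10.4 kg.
Tool frame: the origin (TCP) lies between the finger pads; the fingertips stand 22 mm ahead of it and the grasp point (between the pads) lies 3 mm ahead of it (r.nose_length is the distance from the TCP to the fingertips, in m); z points along the fingers, y is the line along which they close (so a half turn about z gives the same grasp; the last joint's range is limited). The gripper opens to 87 mm and grips with 3 to 60 N. Pads are 19 mm wide; open, the fingers measure 117 mm over their backs; the gripper's body (75 mm by 190 mm) begins 51 mm behind the grasp point.
Start: joints at [-1.364, 0.332, -0.065, 1.46, 0.022, 1.35, -0.088], TCP at [0.142, 0.609, 0.223] pointing down, gripper open.
Joint ranges: [-2.6, 2.6], [-0.5, 2.12], [-1.47, 1.34], [0.16, 2.42], [-1.27, 4.41], [0.06, 2.06], [-2.6, 2.6]. Speed limits (rad/s): [2.22, 2.22, 2.79, 2.79, 3.14, 3.14, 3.14].

## Interface

Orientations are given as a unit quaternion [x, y, z, w].
In Python, from bench import readout, cams, r gives the robot as it stands. The module is installed in compiled form; this text tells all that it offers.
- The arm moves only by the tool step_arm, never from a script. Its argument "deltas" is a list that holds one entry, the list of rows, each a list of 7 numbers: the turn, a rotation vector about the tool's x, y, z in rad, then the shift along the tool's x, y, z in m, then the opening in per cent of the stroke, from 0 (shut) to 100 (fully open). A call has 1 to 20 rows; each row is the pose to reach, as a shift and turn from the pose commanded when the call began, along the tool's axes at that moment; what a row does not reach only later rows make up. A row lasts 1/8 s, in which the tool goes at most 62.5 mm and 10.7 degrees, less where a joint would pass 70% of its speed; a pose out of reach is approached as far as the arm can. A call with a gripper value outside its range is refused whole. The fingers move at their own pace and stop on an object; "squeeze" is the grip in N (left out, the last holds). Time passes only in rows, so rows that repeat a pose let the fingers close. It gives the time, the measured TCP pose, the force, the opening and the grip force at its end, in the units of the state.
- readout.read_state(): the state, without advancing time (a new reading comes with each control period).
- cams.camera(name): name is "side" or "top"; returns a dict with "img" (480x640x3 uint8, red, green, blue), "fx", "fy", "cx", "cy" (pixels), "origin" and "rotation" of the camera in the world. Camera axes: x right, y up, looking along -z (the intrinsics and any distortion apply to the point x, -y, -z); pixel columns grow to the right and rows downward; lengths in m; the calibration is good to about 2 mm. A picture is of the moment at which its call begins. There is no depth.
- r.close_job(): hands the job in; it is judged then, once.
The state is a dict: "time": time; "joint_positions": joint angles; "joint_vel": joint speeds; "joint_torque": joint torques, N m; "ee_pos": TCP position; "eef_rot": TCP orientation; "ft_force": force on the tool from outside, world axes, zero at the start; "torque": the same for the moment, N m; "width": finger opening in m; "grip_force": force on a finger pad.
Only numpy, scipy, OpenCV 4.12 (cv2) and the standard library are available. Lean on these libraries where they do the work, as an engineer would, in place of code of your own. Each camera call takes 0.05 s, during which the arm holds its last target. There are 200 camera calls.

## Working session

There is one attempt and no reset: what is moved stays moved. The work goes in short steps, Python scripts to look and compute and a tool call to move; the robot and the scene stay as the last step left them, time stands still between calls to the robot, and variables do not carry over. Pictures are saved under pics/ and viewed, at most 10 in all, crops included, and the job is handed in when it is done.

Besides the shell and the picture viewer there is one more tool, called after "Emit:" as name(argument=value, ...), one argument or row to a line, values as JSON. step_arm: Moves the arm, as the interface text tells. Its arguments: {"type":"object","properties":{"deltas":{"type":"array"},"squeeze":{"type":"number"}},"required":["deltas"]}

```bash
mkdir -p pics
python3 - <<'E'
from bench import readout,cams,r
import cv2,numpy as np,pickle
s=readout.read_state(); print(s)
for n in("top","side"):
    c=cams.camera(n); cv2.imwrite(f"pics/{n}0.png",c["img"][...,::-1]); pickle.dump(c,open(n+"0.pkl","wb"))
    print(n,{k:v for k,v in c.items() if k!="img"})
E
```

```text
{'time': 0.0, 'joint_positions': array([-1.36358781,  0.33289017, -0.06467231,  1.46094419,  0.02158421,
        1.34988199, -0.08851424]), 'joint_vel': array([ 0.00096833,  0.00203107,  0.00037808,  0.00066936,  0.00072841,
       -0.0013152 , -0.00068033]), 'joint_torque': array([-6.93626826e-04, -6.23249602e+01,  2.42443214e-02, -3.89903140e+01,
       -6.14247657e-02,  3.96761997e-02,  1.32667069e-04]), 'ee_pos': array([0.14229845, 0.60819141, 0.22204106]), 'eef_rot': array([ 1.14662893e-01,  9.93404203e-01, -7.12606442e-04, -5.25220560e-05]), 'ft_force': array([ 0.08862386, -0.9090991 ,  0.66593631]), 'torque': array([-0.02374766,  0.0061983 ,  0.02035446]), 'grip_force': 0.0, 'width': 0.08708756890606799}
top {'fx': 463.13180881686515, 'fy': 463.13180881686515, 'cx': 317.11081278145144, 'cy': 248.79905979446147, 'origin': array([0.42975832, 0.01089033, 1.18990044]), 'rotation': array([ 0.04109127, -0.03438903, -0.69712658,  0.71494295])}
side {'fx': 592.5188740808965, 'fy': 592.5188740808965, 'cx': 324.5724980466077, 'cy': 243.0459216116965, 'origin': array([ 0.30880269, -0.70197734,  1.01962698]), 'rotation': array([ 0.32326032, -0.04783181, -0.14371784,  0.93410923])}
```

View pics/top0.png

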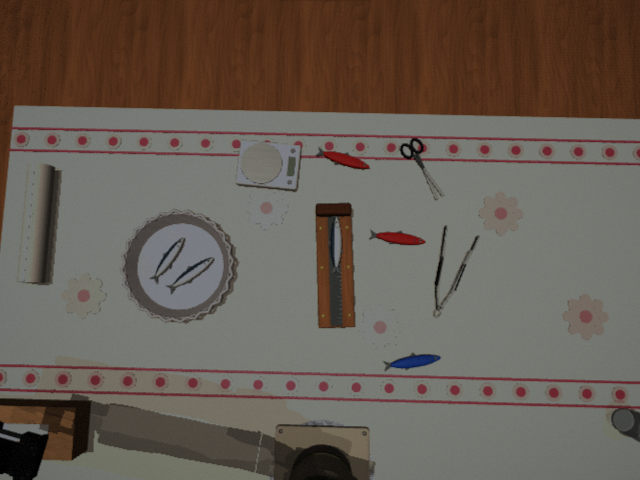

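View pics/side0.png

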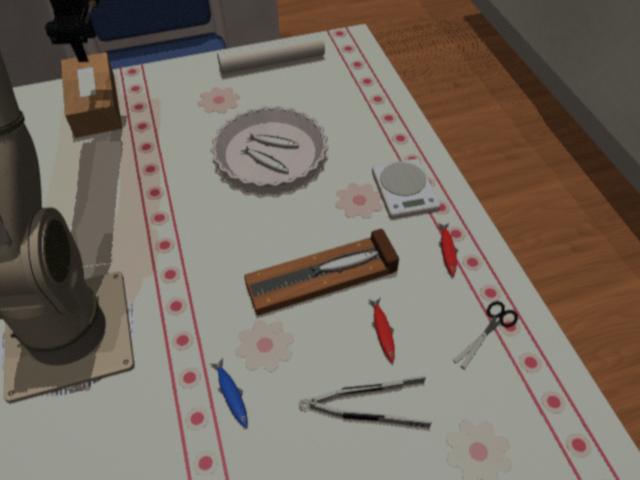

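The top view shows the tongs with the pivot near (437,312) and the jaws near (445,230) and (477,238). The fish on the board is near (335,242), the stop block near (334,210), and the tray near (181,266). I'll enlarge the parts that matter.

```bash
cat > h.py <<'E'
import numpy as np,pickle,cv2
from scipy.spatial.transform import Rotation as R
def onplane(c,uv,z):
    uv=np.atleast_2d(uv).astype(float)
    d=np.c_[(uv[:,0]-c["cx"])/c["fx"],-(uv[:,1]-c["cy"])/c["fy"],-np.ones(len(uv))]
    d=R.from_quat(c["rotation"]).apply(d)
    return c["origin"]+d*((z-c["origin"][2])/d[:,2])[:,None]
def proj(c,P):
    p=R.from_quat(c["rotation"]).inv().apply(np.atleast_2d(P)-c["origin"])
    return np.c_[c["cx"]+c["fx"]*p[:,0]/-p[:,2],c["cy"]-c["fy"]*p[:,1]/-p[:,2]]
def crop(c,x,y,w,h,s):
    return cv2.resize(c["img"][y:y+h,x:x+w,::-1],None,fx=s,fy=s,interpolation=cv2.INTER_CUBIC)
E
python3 - <<'E'
from h import *
t=pickle.load(open("top0.pkl","rb"));s=pickle.load(open("side0.pkl","rb"))
a=np.hstack([crop(t,420,220,80,100,4),crop(s,295,365,120,100,4)[:, :480]])
b=np.hstack([crop(t,305,195,80,50,4),crop(s,300,225,120,50,4)])
cv2.imwrite("pics/m1.png",np.vstack([a,b]))
print(onplane(t,[[437,312],[445,228],[477,237],[334,242],[334,206],[336,326],[181,266]],0.02).round(3))
print(onplane(s,[[307,405],[425,380],[430,426],[270,150]],0.02).round(3))
E
```

```text
[[ 0.404 -0.28   0.02 ]
 [ 0.616 -0.301  0.02 ]
 [ 0.595 -0.382  0.02 ]
 [ 0.573 -0.019  0.02 ]
 [ 0.666 -0.017  0.02 ]
 [ 0.363 -0.028  0.02 ]
 [ 0.503  0.368  0.02 ]]
[[ 0.402 -0.289  0.02 ]
 [ 0.62  -0.308  0.02 ]
 [ 0.594 -0.39   0.02 ]
 [ 0.5    0.365  0.02 ]]
```

View pics/m1.png

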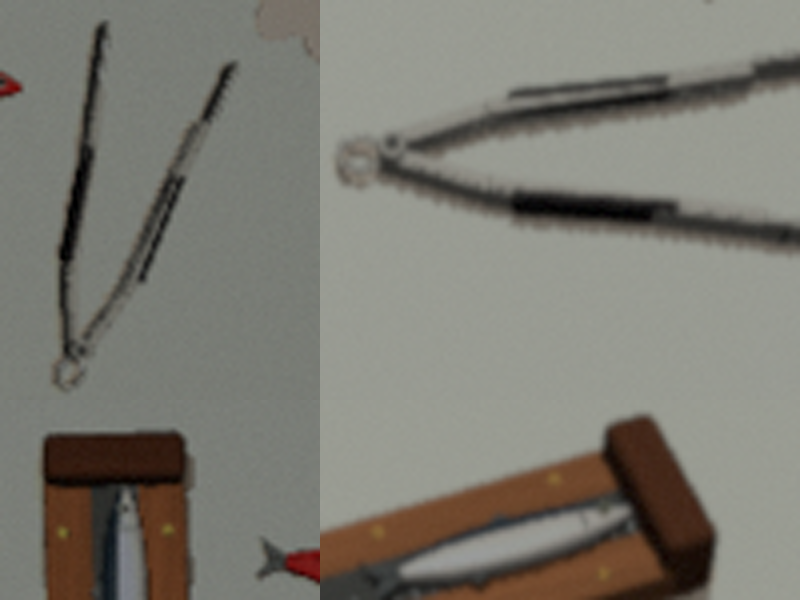

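Montage: the tongs' rivet is at top px (439.5,307.5) and side px (313,401), and the sleeves and tips are clear. Next I fit the tongs' pose from both cameras and look closer at the fish and board.

Run:
```python
from h import *
from scipy.optimize import least_squares
t=pickle.load(open("top0.pkl","rb"));s=pickle.load(open("side0.pkl","rb"))
# tongs frame, origin jaw xy: (x,y,z)
M=np.array([[-185,0,18],[22,40,18],[22,-40,18],[-56,30,22],[-130,24,22],[-56,-30,22],[-130,-24,22]])/1e3
T=np.array([[439.5,307.5],[445.5,225.5],[478.5,236],[441.2,257.5],[436.3,285.5],[466,264.5],[455.5,290]])
S=np.array([[313,400.7],[425,379],[430,424],[382,385],[342.5,388.7],[384.5,416.2],[343,413]])
def W(p,M=M): 
    c,d=np.cos(p[2]),np.sin(p[2]); return np.c_[p[0]+c*M[:,0]-d*M[:,1],p[1]+d*M[:,0]+c*M[:,1],M[:,2]]
for nm,cs in(("top",[(t,T)]),("side",[(s,S)]),("both",[(t,T),(s,S)])):
    f=lambda p:np.concatenate([(proj(c,W(p))-X).ravel() for c,X in cs])
    o=least_squares(f,[.58,-.34,-.28],loss="soft_l1")
    print(nm,o.x.round(4),"grip",W(o.x,np.array([[-.093,0,.012]])).round(4),"\n",f(o.x).reshape(-1,2).round(1).tolist())
cv2.imwrite("pics/m2.png",np.hstack([crop(t,305,195,60,140,4.2),crop(s,240,225,165,90,3.3)[:,:540] if 0 else cv2.copyMakeBorder(crop(s,240,225,165,90,3.3),0,588-297,0,0,cv2.BORDER_CONSTANT)])[:, :796])
```

```text
top [ 0.5889 -0.3378 -0.281 ] grip [[ 0.4996 -0.312   0.012 ]] 
 [[-0.1, 1.5], [1.2, 0.8], [-1.5, -0.3], [1.2, -1.1], [0.3, -0.4], [-0.6, -1.0], [-0.4, 0.9]]
side [ 0.5878 -0.3397 -0.3053] grip [[ 0.4991 -0.3117  0.012 ]] 
 [[-1.8, 0.5], [0.4, 1.2], [0.2, -0.9], [1.0, -0.6], [-0.5, -1.2], [0.6, 0.4], [-0.5, 0.3]]
both [ 0.5882 -0.3391 -0.2961] grip [[ 0.4993 -0.3119  0.012 ]] 
 [[-0.7, 1.5], [1.8, 0.9], [-1.0, 0.2], [1.5, -1.1], [0.1, -0.5], [-0.5, -0.6], [-0.7, 1.1], [-1.6, 1.0], [0.3, 0.7], [0.5, -1.5], [1.0, -0.7], [-0.5, -0.9], [0.8, 0.3], [-0.3, 0.5]]
```

View pics/m2.png

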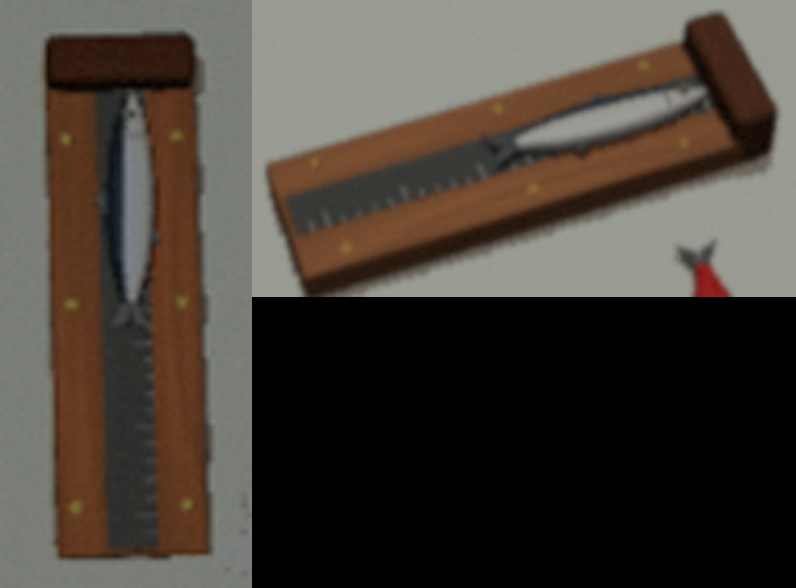

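The crop shows the fish nose at top px (336.4,217.1), the tail at (336.2,272.6), and the body mid at (336,245). In the side view the nose is at (377.9,253) and the tail at (313.5,271). Next I compute the fish, board and tray positions and the first move.

Run:
```python
from h import *
from scipy.optimize import least_squares
t=pickle.load(open("top0.pkl","rb"));s=pickle.load(open("side0.pkl","rb"))
print("fish nose,tail,mid top\n",onplane(t,[[336.4,217.1],[336.2,272.6],[336.1,245]],.036).round(4))
print("side\n",onplane(s,[[377.9,253.2],[313.5,271]],.036).round(4))
# board: left edge top / right edges, low end corners (z .028)
print("board\n",onplane(t,[[318.8,327.4],[354.8,326.2],[316.4,216],[351.5,215.5]],.028).round(4))
print("tray rim L R T B\n",onplane(t,[[123.5,266],[238,265],[180,209],[180,323]],.036).round(4))
# move in tool axes from start
q=R.from_quat([1.14662893e-01,9.93404203e-01,0,0]); p0=np.array([.1423,.6082,.222])
for w in([.40,.42,.22],[.52,.2,.22],[.54,-.05,.22],[.4993,-.3119,.15],[.4993,-.3119,.026]):
    print(w,q.inv().apply(np.array(w)-p0).round(4))
yaw=np.arctan2(*q.apply([-1,0,0])[[1,0]]);print("tool -x yaw",yaw)
```

```text
fish nose,tail,mid top
 [[ 0.635  -0.0232  0.036 ]
 [ 0.4949 -0.0256  0.036 ]
 [ 0.5641 -0.0239  0.036 ]]
side
 [[ 0.6346 -0.023   0.036 ]
 [ 0.4936 -0.026   0.036 ]]
board
 [[ 0.3584  0.0143  0.028 ]
 [ 0.3637 -0.0748  0.028 ]
 [ 0.638   0.0275  0.028 ]
 [ 0.6414 -0.0617  0.028 ]]
tray rim L R T B
 [[0.498  0.5071 0.036 ]
 [0.5077 0.2201 0.036 ]
 [0.6462 0.3736 0.036 ]
 [0.3607 0.3572 0.036 ]]
[0.4, 0.42, 0.22] [-0.2938 -0.1245  0.002 ]
[0.52, 0.2, 0.22] [-0.4608 -0.3114  0.002 ]
[0.54, -0.05, 0.22] [-0.5372 -0.5503  0.002 ]
[0.4993, -0.3119, 0.15] [-0.5572 -0.8146  0.072 ]
[0.4993, -0.3119, 0.026] [-0.5572 -0.8146  0.196 ]
tool -x yaw -0.22983135461672335
```

Emit:
step_arm(
  deltas=[
    [[0,0,0,-0.055,-0.025,0,100],[0,0,0.02,-0.11,-0.047,0,100],[0,0,0.04,-0.165,-0.07,0,100],[0,0,0.065,-0.22,-0.095,0,100],[0,0,0.065,-0.27,-0.12,0,100],[0,0,0.065,-0.315,-0.155,0,100],[0,0,0.065,-0.355,-0.195,0,100],[0,0,0.065,-0.395,-0.235,0,100],[0,0,0.065,-0.43,-0.28,0,100],[0,0,0.065,-0.46,-0.325,0,100],[0,0,0.065,-0.485,-0.375,0,100],[0,0,0.065,-0.505,-0.43,0,100],[0,0,0.065,-0.525,-0.485,0,100],[0,0,0.065,-0.535,-0.54,0,100],[0,0,0.065,-0.54,-0.595,0.01,100],[0,0,0.065,-0.545,-0.65,0.02,100],[0,0,0.065,-0.55,-0.705,0.035,100],[0,0,0.065,-0.555,-0.755,0.055,100],[0,0,0.065,-0.557,-0.8,0.075,100],[0,0,0.065,-0.557,-0.815,0.09,100]],
  ],
  squeeze=12,
)

```text
time: 2.6
ee_pos: [0.4971, -0.315, 0.1317]
eef_rot: [0.149, 0.989, -0.001, -0.001]
ft_force: [-0.5, 0.7, -0.6]
width: 0.087
grip_force: 0.0
```

Run:
```python
from bench import readout,cams
from h import *
for n in("top","side"):
    c=cams.camera(n); pickle.dump(c,open(n+"1.pkl","wb"))
t=pickle.load(open("top1.pkl","rb"));s=pickle.load(open("side1.pkl","rb"))
st=readout.read_state();print(st["ee_pos"],st["eef_rot"],st["joint_positions"])
cv2.imwrite("pics/m3.png",np.hstack([crop(t,400,200,100,140,4),crop(s,300,340,100,140,4)]))
```

```text
[ 0.49696229 -0.31333387  0.13095427] [ 1.48520492e-01  9.88907738e-01 -9.59185781e-05 -1.77217167e-03] [-0.02513967  0.36094954  0.62662178  1.70493505 -0.22680366  1.15284837
  1.93690328]
```

View pics/m3.png

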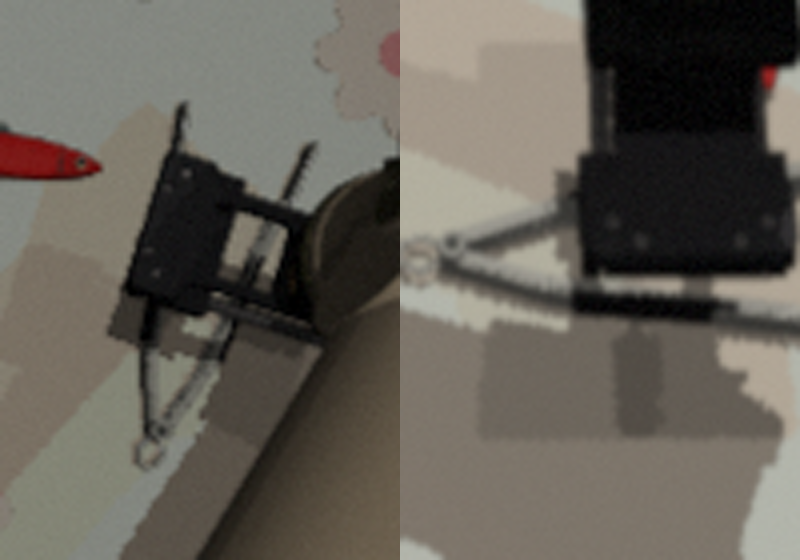

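The gripper straddles the tongs in line with the sleeves, with the body clear of them. I'll descend and close part way.

Emit:
step_arm(
  deltas=[
    [[0,0,0,-0.002,0.001,0.05,100],[0,0,0,-0.002,0.001,0.085,100],[0,0,0,-0.002,0.001,0.1,100],[0,0,0,-0.002,0.001,0.105,100],[0,0,0,-0.002,0.001,0.105,100],[0,0,0,-0.002,0.001,0.105,70],[0,0,0,-0.002,0.001,0.105,55],[0,0,0,-0.002,0.001,0.105,55],[0,0,0,-0.002,0.001,0.105,55],[0,0,0,-0.002,0.001,0.105,55],[0,0,0,-0.002,0.001,0.105,55]],
  ],
  squeeze=15,
)

```text
time: 4.08
ee_pos: [0.5013, -0.3115, 0.0278]
eef_rot: [0.147, 0.989, 0.0, -0.0]
ft_force: [-0.1, -0.9, 0.1]
width: 0.0489
grip_force: 0.0
```

Run:
```python
from bench import readout,cams
from h import *
for n in("top","side"):
    c=cams.camera(n); pickle.dump(c,open(n+"2.pkl","wb"))
t=pickle.load(open("top2.pkl","rb"));s=pickle.load(open("side2.pkl","rb"))
st=readout.read_state();print(st["ee_pos"],st["width"],st["grip_force"],st["ft_force"])
cv2.imwrite("pics/m4.png",np.hstack([crop(t,420,215,80,110,5),crop(s,300,340,80,110,5)]) if 0 else np.hstack([crop(t,425,215,60,110,5),crop(s,300,345,100,110,5)]))
```

```text
[ 0.50127456 -0.31145435  0.02777447] 0.04816674657081798 0.0 [ 0.32776726 -0.28332021  0.82836134]
```

View pics/m4.png

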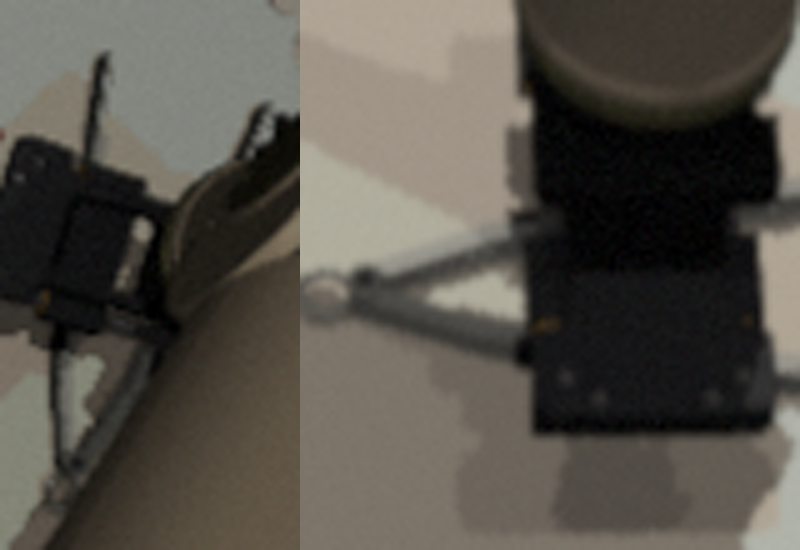

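Run:
```python
from bench import r
from h import *
print(r.nose_length)
s=pickle.load(open("side2.pkl","rb"));t=pickle.load(open("top2.pkl","rb"))
q=R.from_quat([.1485,.9889,0,0]);p=np.array([.5013,-.3115,.0278])
for n,P in(("body",[[.0375,-.095,-.048],[-.0375,-.095,-.048],[.0375,.095,-.048],[-.0375,.095,-.048]]),("fing in/out tip",[[0,-.024,.022],[0,-.039,.022],[0,.024,.022],[0,.039,.022]])):
    w=q.apply(P)+p; print(n,w.round(3).tolist(),"side",proj(s,w).round(0).tolist(),"top",proj(t,w).round(0).tolist())
cv2.imwrite("pics/m5.png",np.clip(crop(s,325,370,95,75,8).astype(float)**.6*255**.4,0,255))
```

```text
0.022
body [[0.438, -0.391, 0.076], [0.509, -0.413, 0.076], [0.493, -0.21, 0.076], [0.565, -0.232, 0.076]] side [[345.0, 442.0], [392.0, 442.0], [342.0, 338.0], [384.0, 337.0]] top [[490.0, 300.0], [498.0, 270.0], [413.0, 274.0], [423.0, 245.0]]
fing in/out tip [[0.494, -0.334, 0.006], [0.49, -0.349, 0.006], [0.508, -0.289, 0.006], [0.513, -0.274, 0.006]] side [[364.0, 416.0], [365.0, 425.0], [363.0, 391.0], [363.0, 383.0]] top [[457.0, 277.0], [463.0, 278.0], [439.0, 271.0], [433.0, 269.0]][ WARN:0@0.033] global loadsave.cpp:1063 imwrite_ Unsupported depth image for selected encoder is fallbacked to CV_8U.
```

View pics/m5.png

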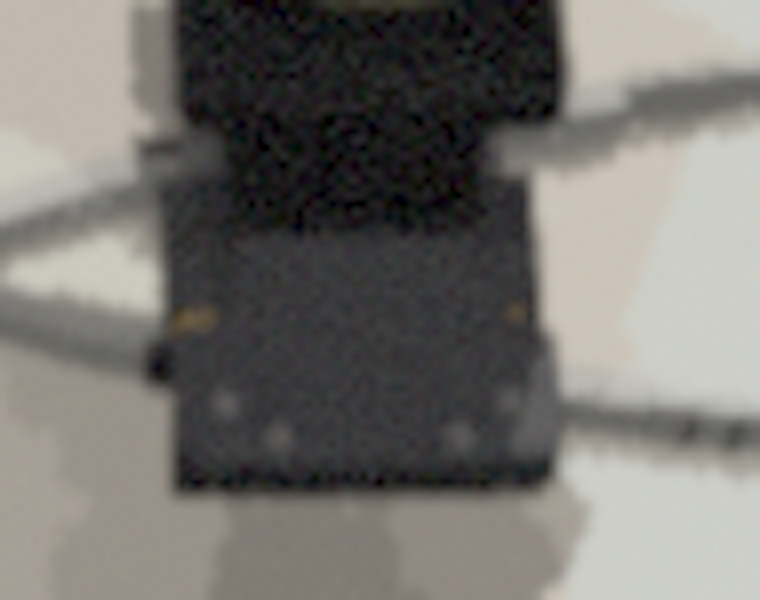

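The tongs have not moved: their tips and sleeve ends are at the same pixels as at the start. The fingers are at 48 mm with no force, so they must have closed above the sleeves. The gripper body also looks about 11 px higher than the reported TCP implies. I'll reopen and feel downward in small steps.

Emit:
step_arm(
  deltas=[
    [[0,0,0,0,0,-0.002,80],[0,0,0,0,0,-0.002,100],[0,0,0,0,0,-0.002,100],[0,0,0,0,0,0.002,100],[0,0,0,0,0,0.005,100],[0,0,0,0,0,0.005,100]],
  ],
  squeeze=15,
)

```text
time: 4.92
ee_pos: [0.501, -0.3113, 0.0224]
eef_rot: [0.147, 0.989, 0.0, -0.0]
ft_force: [-0.6, 0.2, 1.0]
width: 0.0863
grip_force: 0.0
```

Emit:
step_arm(
  deltas=[
    [[0,0,0,0,0,0.002,100],[0,0,0,0,0,0.004,100],[0,0,0,0,0,0.004,100]],
  ],
)

```text
time: 5.3
ee_pos: [0.5012, -0.3114, 0.0186]
eef_rot: [0.147, 0.989, 0.0, -0.0]
ft_force: [0.2, 0.1, -0.1]
width: 0.0872
grip_force: 0.0
```

The nominal tip is now 3 mm below the table with no force, so the reported TCP height is biased: the tool really stands higher. I'll keep feeling down.

Emit:
step_arm(
  deltas=[
    [[0,0,0,0,0,0.002,100],[0,0,0,0,0,0.004,100],[0,0,0,0,0,0.006,100],[0,0,0,0,0,0.006,100]],
  ],
)

```text
time: 5.8
ee_pos: [0.5012, -0.3114, 0.0126]
eef_rot: [0.147, 0.989, 0.0, -0.0]
ft_force: [0.8, -0.1, -0.3]
width: 0.0872
grip_force: 0.0
```

Emit:
step_arm(
  deltas=[
    [[0,0,0,0,0,0.002,100],[0,0,0,0,0,0.004,100],[0,0,0,0,0,0.004,100]],
  ],
)

```text
time: 6.18
ee_pos: [0.5012, -0.3114, 0.0086]
eef_rot: [0.147, 0.989, 0.0, -0.0]
ft_force: [0.1, -0.5, -0.2]
width: 0.0875
grip_force: 0.0
```

Run:
```python
from bench import cams,readout
from h import *
c=cams.camera("side");pickle.dump(c,open("side3.pkl","wb"))
t=cams.camera("top");pickle.dump(t,open("top3.pkl","wb"))
st=readout.read_state();print(st["ee_pos"],st["ft_force"])
# dark body bottom edge row along some columns, side2 vs side3
for n in("side1","side2","side3"):
    g=cv2.cvtColor(pickle.load(open(n+".pkl","rb"))["img"],cv2.COLOR_RGB2GRAY)
    print(n,[g[k:k+1,360:385].mean().round() for k in range(395,465,3)])
p=proj(c,[[.47,-.40,.076],[.47,-.40,.096],[.47,-.38,.076]]);print(p)
```

```text
[ 0.50129227 -0.31144969  0.0087947 ] [-0.03236501  0.54339863  1.03547168]
side1 [np.float64(21.0), np.float64(23.0), np.float64(24.0), np.float64(12.0), np.float64(8.0), np.float64(121.0), np.float64(101.0), np.float64(20.0), np.float64(33.0), np.float64(89.0), np.float64(103.0), np.float64(107.0), np.float64(102.0), np.float64(90.0), np.float64(90.0), np.float64(91.0), np.float64(90.0), np.float64(91.0), np.float64(105.0), np.float64(118.0), np.float64(118.0), np.float64(118.0), np.float64(118.0), np.float64(118.0)]
side2 [np.float64(3.0), np.float64(8.0), np.float64(21.0), np.float64(21.0), np.float64(20.0), np.float64(21.0), np.float64(21.0), np.float64(22.0), np.float64(22.0), np.float64(22.0), np.float64(25.0), np.float64(14.0), np.float64(30.0), np.float64(85.0), np.float64(84.0), np.float64(83.0), np.float64(82.0), np.float64(81.0), np.float64(82.0), np.float64(112.0), np.float64(117.0), np.float64(117.0), np.float64(117.0), np.float64(116.0)]
side3 [np.float64(5.0), np.float64(6.0), np.float64(4.0), np.float64(16.0), np.float64(22.0), np.float64(21.0), np.float64(21.0), np.float64(22.0), np.float64(21.0), np.float64(21.0), np.float64(21.0), np.float64(24.0), np.float64(20.0), np.float64(8.0), np.float64(72.0), np.float64(80.0), np.float64(81.0), np.float64(80.0), np.float64(81.0), np.float64(101.0), np.float64(116.0), np.float64(116.0), np.float64(116.0), np.float64(116.0)]
[[366.21069162 441.54832273]
 [366.86678091 437.05411284]
 [362.00921793 429.87158831]]
```

Run:
```python
from h import *
q=R.from_quat([.1475,.989,0,0]);p=np.array([.5012,-.3114,.0087])
out=[]
for n,x,y,w,h in(("top3",400,215,110,110),("side3",315,330,90,125)):
    c=pickle.load(open(n+".pkl","rb"));k=600/h if n!="top3" else 400/110
    im=crop(c,x,y,w,h,k); im=(255*(im/255.)**.5).astype(np.uint8)
    for z,col in((-.048,(0,255,0)),):
        P=q.apply([[.0375,-.095,z],[-.0375,-.095,z],[-.0375,.095,z],[.0375,.095,z]])+p
        u=((proj(c,P)-[x,y])*k).round().astype(np.int32); cv2.polylines(im,[u],True,col,1)
    for sy in(-1,1):
        P=q.apply([[a,sy*b,.022] for a,b in((.0095,.0435),(-.0095,.0435),(-.0095,.0585),(.0095,.0585))])+p
        u=((proj(c,P)-[x,y])*k).round().astype(np.int32); cv2.polylines(im,[u],True,(0,0,255),1)
    out.append(cv2.copyMakeBorder(im,0,600-im.shape[0],0,0,cv2.BORDER_CONSTANT))
o=np.hstack(out);print(o.shape);cv2.imwrite("pics/m6.png",o[:600,:800])
```

```text
(600, 832, 3)
```

View pics/m6.png

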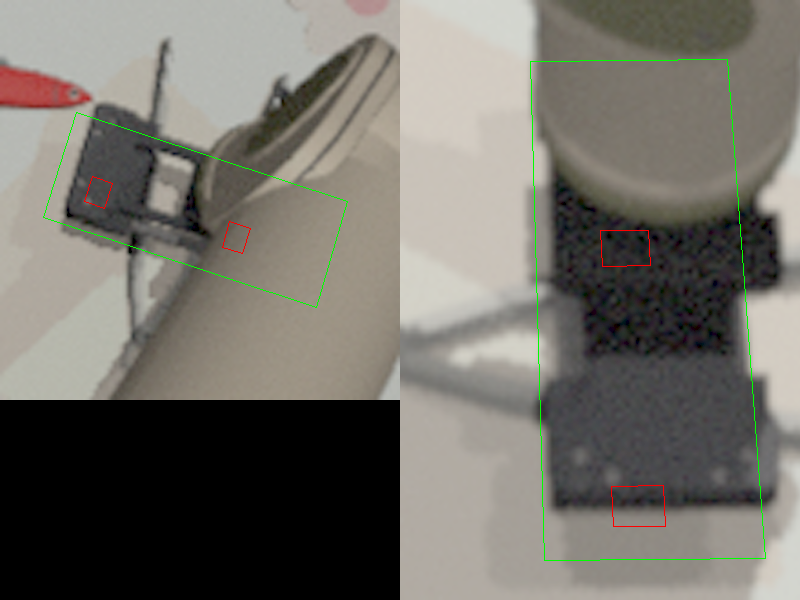

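The outline says x and y agree with the report to a few mm, but the body stands higher than reported. I'll keep feeling down.

Emit:
step_arm(
  deltas=[
    [[0,0,0,0,0,0.002,100],[0,0,0,0,0,0.004,100],[0,0,0,0,0,0.005,100],[0,0,0,0,0,0.005,100]],
  ],
)

```text
time: 6.78
ee_pos: [0.5012, -0.3114, 0.0037]
eef_rot: [0.147, 0.989, 0.0, -0.0]
ft_force: [0.1, -0.1, -0.2]
width: 0.0869
grip_force: 0.0
```

Emit:
step_arm(
  deltas=[
    [[0,0,0,0,0,0.002,100],[0,0,0,0,0,0.004,100],[0,0,0,0,0,0.004,100]],
  ],
)

```text
time: 7.15
ee_pos: [0.5014, -0.3115, 0.0008]
eef_rot: [0.147, 0.989, 0.0, 0.0]
ft_force: [-4.3, 4.0, 13.8]
width: 0.0868
grip_force: 6.8
```

Contact came at a reported z of 0.001 (14 N up), which fits the fingertips on the table with about 21 mm of bias in z. I'll back off 3 mm and try the grip.

Emit:
step_arm(
  deltas=[
    [[0,0,0,0,0,-0.003,100],[0,0,0,0,0,-0.003,100],[0,0,0,0,0,-0.003,75],[0,0,0,0,0,-0.003,60],[0,0,0,0,0,-0.003,60],[0,0,0,0,0,-0.003,60],[0,0,0,0,0,-0.003,60]],
  ],
  squeeze=15,
)

```text
time: 8.02
ee_pos: [0.5013, -0.3114, 0.0027]
eef_rot: [0.147, 0.989, 0.0, -0.0]
ft_force: [0.1, 0.5, -0.7]
width: 0.0533
grip_force: 4.0
```

Run:
```python
from bench import cams,readout
from h import *
for n in("top","side"):
    c=cams.camera(n);pickle.dump(c,open(n+"4.pkl","wb"))
st=readout.read_state();print(st["ee_pos"],st["ft_force"],st["width"],st["grip_force"])
out=[]
for n,x,y,w,h in(("top3",420,215,65,110),("top4",420,215,65,110)):
    out.append(crop(pickle.load(open(n+".pkl","rb")),x,y,w,h,2.7))
for n in("side3","side4"): out.append(crop(pickle.load(open(n+".pkl","rb")),300,360,80 if 0 else 140,100,1.5)[:, :215])
h=max(o.shape[0] for o in out)
o=np.hstack([cv2.copyMakeBorder(i,0,h-i.shape[0],0,0,cv2.BORDER_CONSTANT) for i in out]);print(o.shape)
cv2.imwrite("pics/m7.png",(255*(o/255.)**.6).astype(np.uint8))
```

```text
[ 0.50125837 -0.31135288  0.00272274] [ 0.61178381 -0.07407275 -0.93142117] 0.05280942969515488 4.041020288204891
(297, 772, 3)
```

The grip holds: 4.0 N at 53 mm matches the spring. So real z is about the reported z plus 0.021. I'll lift and carry to above the board with a yaw turn.

Emit:
step_arm(
  deltas=[
    [[0,0,0,0,0,0,55],[0,0,0,0,0,0,55],[0,0,0,0,0,-0.015,55],[0,0,0,0,0,-0.035,55],[0,0,0,0,0,-0.06,55],[0,0,0,0,0.005,-0.085,55],[0,0,-0.03,0.005,0.02,-0.1,55],[0,0,-0.07,0.015,0.045,-0.11,55],[0,0,-0.11,0.03,0.08,-0.11,55],[0,0,-0.15,0.045,0.115,-0.11,55],[0,0,-0.19,0.06,0.15,-0.11,55],[0,0,-0.23,0.075,0.185,-0.11,55],[0,0,-0.27,0.09,0.22,-0.11,55],[0,0,-0.3,0.1,0.245,-0.11,55],[0,0,-0.32,0.105,0.26,-0.11,55],[0,0,-0.325,0.105,0.265,-0.11,55],[0,0,-0.325,0.105,0.265,-0.11,55],[0,0,-0.325,0.105,0.265,-0.11,55]],
  ],
  squeeze=15,
)

```text
time: 10.38
ee_pos: [0.4778, -0.0285, 0.1127]
eef_rot: [-0.014, 1.0, -0.0, -0.0]
ft_force: [-0.5, 0.6, -0.9]
width: 0.0478
grip_force: 4.6
```

Run:
```python
from bench import cams,readout
from h import *
for n in("top","side"):
    c=cams.camera(n);pickle.dump(c,open(n+"5.pkl","wb"))
st=readout.read_state();print(st["ee_pos"],st["eef_rot"],st["ft_force"],st["width"],st["grip_force"])
t=pickle.load(open("top5.pkl","rb"));s=pickle.load(open("side5.pkl","rb"))
o=np.hstack([crop(t,290,195,90,130,4.4),crop(s,255,190,120,170,572/170.)]);print(o.shape)
cv2.imwrite("pics/m8.png",(255*(o/255.)**.6).astype(np.uint8))
```

```text
[ 0.47777611 -0.0282396   0.11273978] [-1.43600631e-02  9.99896879e-01 -9.79229965e-05 -1.00529871e-04] [ 0.21129062 -0.10147447 -1.23910642] 0.048003632417807134 4.624246135354042
(572, 800, 3)
```

View pics/m8.png

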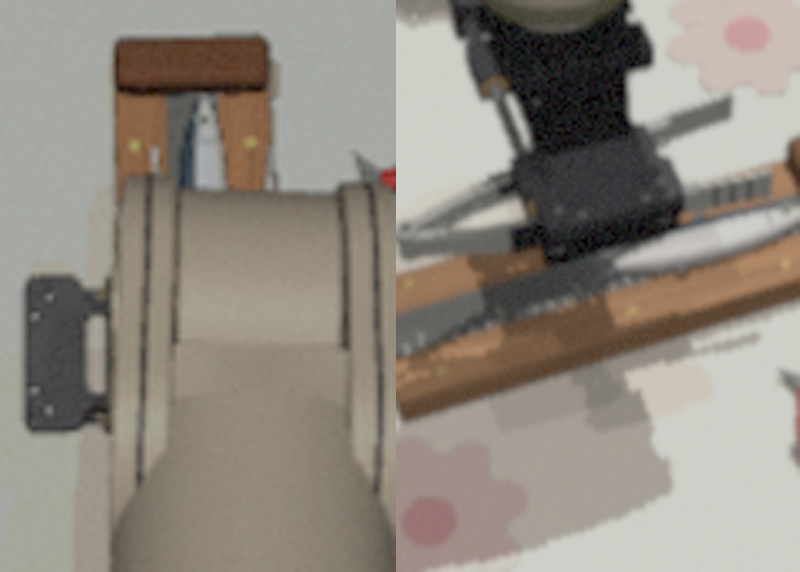

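The tongs hang level above the board. In side px the far jaw tip spans (354.5,218.8 to 225.7) and the near tip (366.4,241.7 to 249.4). In the top view the left tip's upper end is at (325.2,228.6). I'll triangulate.

Run:
```python
from h import *
from scipy.optimize import least_squares
t=pickle.load(open("top5.pkl","rb"));s=pickle.load(open("side5.pkl","rb"))
f=lambda P:np.r_[(proj(t,P)-[325.2,228.6]).ravel(),(proj(s,P)-[354.6,218.8]).ravel()]
o=least_squares(f,[.58,0,.13]);print("L tip top",o.x.round(4),f(o.x).round(1))
for zc in(.11,.122,.134):
    a=onplane(s,[[354.6,218.8],[366.4,241.7]],zc+.012);b=onplane(s,[[354.3,225.7],[366.4,249.4]],zc-.012)
    m=(a.mean(0)+b.mean(0))/2
    print(zc,"top edge",a[:,:2].round(4).tolist(),"bot",b[:,:2].round(4).tolist(),"tip mid",m[:2].round(4),"sep",np.linalg.norm(a[0]-a[1]).round(4))
print(onplane(t,[[325.2,228.6]],.134).round(4))
```

```text
L tip top [0.5899 0.0051 0.1308] [-0.1  0.3  0.2 -0. ]
0.11 top edge [[0.5922, 0.0121], [0.5948, -0.0496]] bot [[0.5931, 0.0141], [0.5959, -0.0502]] tip mid [ 0.594  -0.0184] sep 0.0618
0.122 top edge [[0.5884, 0.0026], [0.5909, -0.0583]] bot [[0.5894, 0.0047], [0.5921, -0.0587]] tip mid [ 0.5902 -0.0274] sep 0.0609
0.134 top edge [[0.5846, -0.007], [0.5871, -0.067]] bot [[0.5857, -0.0046], [0.5884, -0.0672]] tip mid [ 0.5865 -0.0364] sep 0.0601
[[0.5901 0.0049 0.134 ]]
```

The jaw centre is at about (0.568,-0.026,0.121), within 2 mm of the target. I'll nudge it and descend.

Emit:
step_arm(
  deltas=[
    [[0,0,0,-0.003,0.001,0.01,55],[0,0,0,-0.003,0.001,0.025,55],[0,0,0,-0.003,0.001,0.04,55],[0,0,0,-0.003,0.001,0.055,55],[0,0,0,-0.003,0.001,0.065,55],[0,0,0,-0.003,0.001,0.072,55],[0,0,0,-0.003,0.001,0.075,55],[0,0,0,-0.003,0.001,0.075,55],[0,0,0,-0.003,0.001,0.075,55]],
  ],
)

```text
time: 11.6
ee_pos: [0.4811, -0.0263, 0.0382]
eef_rot: [-0.015, 1.0, 0.0, 0.0]
ft_force: [-0.0, 0.5, -1.4]
width: 0.0476
grip_force: 4.6
```

Emit:
step_arm(
  deltas=[
    [[0,0,0,0,0,0.0015,55],[0,0,0,0,0,0.003,55],[0,0,0,0,0,0.003,55]],
  ],
)

```text
time: 11.98
ee_pos: [0.4807, -0.0263, 0.0347]
eef_rot: [-0.015, 1.0, 0.0, -0.0]
ft_force: [0.4, 0.7, -0.7]
width: 0.0478
grip_force: 4.6
```

Emit:
step_arm(
  deltas=[
    [[0,0,0,0,0,0,48],[0,0,0,0,0,0,40],[0,0,0,0,0,0,30],[0,0,0,0,0,0,20],[0,0,0,0,0,0,20],[0,0,0,0,0,0,20],[0,0,0,0,0,0,20],[0,0,0,0,0,0,20]],
  ],
  squeeze=26,
)

```text
time: 12.98
ee_pos: [0.4808, -0.0263, 0.0348]
eef_rot: [-0.015, 1.0, 0.0, 0.0]
ft_force: [-0.4, -0.1, -1.2]
width: 0.0338
grip_force: 26.0
```

The jaws closed on the fish: 33.8 mm over the sleeves at 26 N, just as expected. I'll lift and carry to the tray.

Emit:
step_arm(
  deltas=[
    [[0,0,0,0,0,-0.005,20],[0,0,0,0,0,-0.015,20],[0,0,0,0,0,-0.03,20],[0,0,0,0,0,-0.05,20],[0,0,0,0,0,-0.07,20],[0,0,0,0,0.005,-0.09,20],[0,0,0,0.002,0.018,-0.11,20],[0,0,0,0.005,0.04,-0.125,20],[0,0,0,0.01,0.07,-0.135,20],[0,0,0,0.014,0.105,-0.14,20],[0,0,0,0.018,0.14,-0.14,20],[0,0,0,0.023,0.175,-0.14,20],[0,0,0,0.028,0.21,-0.14,20],[0,0,0,0.032,0.245,-0.14,20],[0,0,0,0.037,0.28,-0.14,20],[0,0,0,0.041,0.312,-0.14,20],[0,0,0,0.044,0.34,-0.14,20],[0,0,0,0.047,0.363,-0.14,20],[0,0,0,0.049,0.38,-0.14,20],[0,0,0,0.05,0.391,-0.14,20]],
  ],
)

```text
time: 15.48
ee_pos: [0.419, 0.3636, 0.175]
eef_rot: [-0.015, 1.0, -0.0, 0.0]
ft_force: [-0.3, 0.2, -0.9]
width: 0.034
grip_force: 26.0
```

Emit:
step_arm(
  deltas=[
    [[0,0,0,0,0,0,20],[0,0,0,0,0,0,20],[0,0,0,0,0,0,20],[0,0,0,0,0,0,20],[0,0,0,0,0,0,20],[0,0,0,0,0,0,20]],
  ],
)

```text
time: 16.23
ee_pos: [0.419, 0.363, 0.1749]
eef_rot: [-0.015, 1.0, 0.0, 0.0]
ft_force: [0.2, -0.1, -1.7]
width: 0.0337
grip_force: 26.0
```

Run:
```python
from bench import cams,readout
from h import *
for n in("top","side"):
    c=cams.camera(n);pickle.dump(c,open(n+"6.pkl","wb"))
st=readout.read_state();print(st["time"],st["ee_pos"],st["eef_rot"],st["ft_force"],st["width"],st["grip_force"],abs(st["joint_vel"]).max())
t=pickle.load(open("top6.pkl","rb"));s=pickle.load(open("side6.pkl","rb"))
o=np.hstack([crop(t,110,190,150,150,4)[:, :400] if 0 else crop(t,110,180,140,160,2.85),crop(s,200,80,140,160,2.85)]);print(o.shape)
cv2.imwrite("pics/m9.png",(255*(o/255.)**.6).astype(np.uint8))
```

```text
16.325 [0.41896881 0.36300333 0.17487262] [-1.51251093e-02  9.99885607e-01  6.28201206e-05  2.36380867e-06] [ 0.07389755 -0.21842734 -1.58900317] 0.03350219451650275 25.970466434955597 0.0015266490439047487
(456, 798, 3)
```

View pics/m9.png

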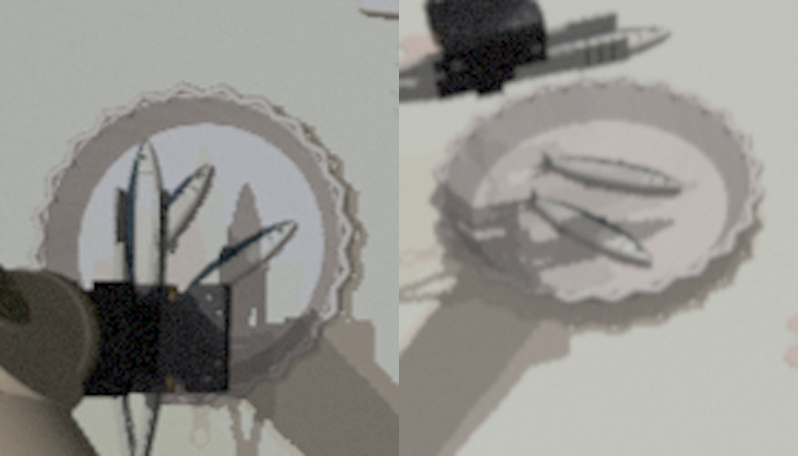

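The fish hangs in the jaws over the tray, with its nose at top px (161.2,230.2) and side px (294.4,92.3). The gripper is clear of it and the tray fish are undisturbed. I'll triangulate the nose once and hand in if it agrees.

Run:
```python
from bench import r
from h import *
from scipy.optimize import least_squares
t=pickle.load(open("top6.pkl","rb"));s=pickle.load(open("side6.pkl","rb"))
f=lambda P:np.r_[(proj(t,P)-[161.2,230.2]).ravel(),(proj(s,P)-[294.4,92.3]).ravel()]
o=least_squares(f,[.57,.36,.18]);n=o.x;m=n-[.072,.002,0];d=np.hypot(m[0]-.503,m[1]-.365)
print("nose",n.round(4),f(n).round(1),"mid dist to tray centre",d)
if d<.04 and n[2]>.14 and abs(f(n)).max()<3: print(r.close_job())
```

```text
nose [0.571  0.3699 0.1726] [-0.1  0.3  0.3 -0. ] mid dist to tray centre 0.004989934731613509
the job is handed in; nothing more can be done
None
```

I handed the job in with the sardine held still in the tongs' jaws, its middle about 5 mm from the tray's centre and about 0.17 m above the table; I haven't seen the verdict.

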